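Put the label rolls away on the dowel rack by size

TASK

Put the four loose label rolls away on the wooden dowel rack, standing on end, one over each dowel, in order of height: the tallest on the dowel at the label printer's end of the rack, then stepping down to the shortest at the other end. Lower each roll right down onto the rack's base before you let go of it, do not drop or knock over any roll, and leave the carton knife lying where it is.

Things in the scene. Friction and masses are not known exactly. Their poses are not given: they have to be found in the camera images.
- roll_32: Roll of blank white paper labels on a brown cardboard core, loose, standing on end on the bench: the shortest of the four, 32 mm high, outer diameter 62 mm, with a 40 mm round hole right through it from top to bottom. About 50 g. Origin: on the roll's axis, at its underside; z runs up along the axis.
- roll_54: Roll of blank white paper labels on a brown cardboard core, loose, standing on end on the bench: the second shortest, 54 mm high, outer diameter 62 mm, with a 40 mm round hole right through it from top to bottom. About 85 g. Origin: on the roll's axis, at its underside; z runs up along the axis.
- roll_76: Roll of blank white paper labels on a brown cardboard core, loose, standing on end on the bench: the second tallest, 76 mm high, outer diameter 62 mm, with a 40 mm round hole right through it from top to bottom. About 120 g. Origin: on the roll's axis, at its underside; z runs up along the axis.
- roll_102: Roll of blank white paper labels on a brown cardboard core, loose, standing on end on the bench: the tallest of the four, 102 mm high, outer diameter 62 mm, with a 40 mm round hole right through it from top to bottom. About 160 g. Origin: on the roll's axis, at its underside; z runs up along the axis.
- dowel_1: Dowel 1 of 4, counted from the rack's +y end: upright pale wooden post, 18 mm diameter, 40 mm high; a roll has 11 mm to spare all round it. Origin: on its axis at its foot, on the upper face of the base (15 mm above the bench). z up, y along the row to dowel_1, x across it. The dowels stand 90 mm apart along the middle of one fixed plywood base, 84 x 360 x 15 mm, turned up to 0.17 rad.
- dowel_2: Dowel 2 of 4, counted from the rack's +y end: upright pale wooden post, 18 mm diameter, 40 mm high; a roll has 11 mm to spare all round it. Origin: on its axis at its foot, on the upper face of the base (15 mm above the bench). z up, y along the row to dowel_1, x across it. The dowels stand 90 mm apart along the middle of one fixed plywood base, 84 x 360 x 15 mm, turned up to 0.17 rad.
- dowel_3: Dowel 3 of 4, counted from the rack's +y end: upright pale wooden post, 18 mm diameter, 40 mm high; a roll has 11 mm to spare all round it. Origin: on its axis at its foot, on the upper face of the base (15 mm above the bench). z up, y along the row to dowel_1, x across it. The dowels stand 90 mm apart along the middle of one fixed plywood base, 84 x 360 x 15 mm, turned up to 0.17 rad.
- dowel_4: Dowel 4 of 4, counted from the rack's +y end: upright pale wooden post, 18 mm diameter, 40 mm high; a roll has 11 mm to spare all round it. Origin: on its axis at its foot, on the upper face of the base (15 mm above the bench). z up, y along the row to dowel_1, x across it. The dowels stand 90 mm apart along the middle of one fixed plywood base, 84 x 360 x 15 mm, turned up to 0.17 rad.
- printer: Dark grey desktop label printer, fixed, 245 mm (x) by 200 mm (y) by 166 mm high, dark window on top, a label hanging out of its front. It stands on the bench beyond one end of the rack, left or right; a carton of black mailers (240 x 200 mm, its raised flap 150 mm high) stands beyond the other end. Origin: centre of its underside.
- knife: Yellow safety carton knife with a black grip and slide, lying loose and flat on the bench just beyond the rack, 155 mm long, 34 mm wide, 18 mm high, about 80 g. Not part of the job: leave it. Origin: at the bench under its middle; it is long along its x.
There are look-alikes about, which are no part of the job. Leave any orange or pink look-alike of the roll_76 alone.

How it is judged:
By the outcome, as a careful person would: the job done as asked, in the order asked, and still so for the second after the job is handed in, with the robot touching nothing.
It also fails if it takes over 112 s, if anything falls off the work surface, if the arm or the gripper's body presses on something with over 40 N, if the wrist force passes 120 N, or if a joint passes its speed limit or range.

ROBOT

A 7-joint arm with a two-finger parallel gripper is mounted at the origin on the work surface. World frame = base frame: x ahead of the robot, y to its left, z up, the work surface at z = 0. Lengths are in m, angles in rad, forces in N, time in s.
With the tool pointing down it reaches from about 0.35 to 0.9 m from the base axis. Payload 19.9 kg.
Tool frame: the origin (TCP) lies at the very end of the fingers, on their centre line; the grasp point (between the pads) lies 19 mm behind it; y points along the fingers, x is the direction in which the jaws open and shut, and the axes are right-handed (so a half turn about y gives the same grasp; the last joint's range is limited). The gripper opens to 85 mm and grips with 20 to 120 N. Pads are 22 mm wide; open, the fingers measure 114 mm over their backs; the gripper's body (76 mm by 85 mm) begins 54 mm behind the grasp point. The pads swing forward as they close: fully open they stand 13 mm farther back than shut.
Start: joints at [-0.042, 0.417, -0.01, 1.614, 0.005, 1.111, -0.053], TCP at [0.625, 0, 0.231] pointing down, gripper open.
Joint ranges: [-2.81, 2.81], [-0.39, 2.02], [-1.27, 1.25], [0.06, 2.57], [-1.19, 4.33], [0.19, 2], [-2.82, 2.82]. Speed limits (rad/s): [1.89, 1.89, 2.39, 2.39, 3.01, 3.01, 3.01].

INTERFACE

Orientations are given as a rotation vector (axis times angle).
In Python, from rig import robot, read_camera, camera_info gives the robot as it stands. The module is installed in compiled form; this text tells all that it offers.
- The arm moves only by the shell command python3 -m inch 'ROWS' [OPENING] [FORCE]. ROWS is JSON, a list of rows, each a list of 2 entries, a list of its own where there are three numbers: the shift along the tool's x, y, z in m, then the turn about the tool's y in rad. In form: [[[dx, dy, dz], roll], ...]. A call has 1 to 10 rows; each row is the pose to reach, as a shift and turn from the pose commanded when the call began, along the tool's axes at that moment; what a row does not reach only later rows make up. A row lasts 1/10 s, in which the tool goes at most 50 mm and 8.59 degrees, less where a joint would pass 70% of its speed; a pose out of reach is approached as far as the arm can. A call with a gripper value outside its range is refused whole. OPENING is the opening, from -1 (shut) to 1 (fully open), so that 0 is half open, set as the call begins (- or left out, the last holds). The fingers move at their own pace and stop on an object; FORCE is the grip in N (left out, the last holds). Time passes only in rows, so rows that repeat a pose let the fingers close. It gives the time, the measured TCP pose, the force and the opening at its end, in the units of the state.
- robot.state(): the state, without advancing time (a new reading comes with each control period).
- read_camera(name): name is "scene" or "side" or "wrist"; returns the picture (400x640x3 uint8, red, green, blue); there is no depth.
- camera_info(name): a dict with "mtx" (3x3 intrinsics, pixels), "dist_coeffs" ([k1, k2, p1, p2, k3] as OpenCV has them; the pictures are not rectified), "position" and "attitude" of the camera in the world. Camera axes: x right, y down, z forward; pixel columns grow to the right and rows downward; lengths in m; the calibration is good to about 2 mm. A picture is of the moment at which its call begins: read the wrist's pose just before it. camera_info takes no time and is no camera call; for the wrist camera it gives the pose at the moment of the call.
- robot.job_done(): hands the job in, once; it reports no verdict.
The state is a dict: "clock": time; "joint_pos": joint angles; "qd": joint speeds; "tau": joint torques, N m; "ee_pos": TCP position; "ee_rot": TCP orientation; "ft_force": force on the tool from outside, world axes, zero at the start; "wrist_torque": the same for the moment, N m; "width": opening from 0.0 (shut) to 1.0 (fully open).
Only numpy, scipy, OpenCV 4.12 (cv2) and the standard library are available. Lean on these libraries where they do the work, as an engineer would, in place of code of your own. Each camera call takes 0.05 s, during which the arm holds its last target. There are 200 camera calls.

## Working session

There is one attempt and no reset: what is moved stays moved. The work goes in short steps, Python scripts to look and compute and a shell command to move; the robot and the scene stay as the last step left them, time stands still between calls to the robot, and variables do not carry over. Pictures are saved under pics/ and viewed, about 12 in all and at most 16, crops included, and the job is handed in when it is done.

```bash
mkdir -p pics
python3 - <<'E'
from rig import robot, read_camera, camera_info
import cv2
print(robot.state())
for n in("scene","side","wrist"):
    i=camera_info(n);print(n,i)
    cv2.imwrite(f"pics/{n}0.png",read_camera(n)[:,:,::-1])
E
```

```text
{'clock': 0.0, 'joint_pos': array([-0.04150279,  0.4179795 , -0.01031712,  1.61422209,  0.00471827,
        1.11067319, -0.05301417]), 'qd': array([ 0.00105066, -0.00029497, -0.00132409, -0.00077879,  0.00148274,
       -0.00087688,  0.00101945]), 'tau': array([ 3.43503270e-04, -8.64444852e+01,  6.79280274e-01, -4.34903777e+01,
        1.92400004e-02,  7.37222959e-03,  1.31192037e-04]), 'ee_pos': array([ 6.24634544e-01, -6.40851801e-06,  2.30636614e-01]), 'ee_rot': array([-1.57089983e+00,  9.70918554e-04,  9.99341083e-04]), 'ft_force': array([ 0.46865094, -0.07827452,  0.15302431]), 'wrist_torque': array([ 0.00414233,  0.0099566 , -0.0272771 ]), 'width': 1.0025088146598131}
scene {'mtx': array([[428.16171547,   0.        , 321.11384245],
       [  0.        , 428.16171547, 200.68532615],
       [  0.        ,   0.        ,   1.        ]]), 'dist_coeffs': array([-0.07978573,  0.        ,  0.        ,  0.        ,  0.        ]), 'position': array([ 1.14923902, -0.53140603,  1.15959041]), 'attitude': array([-2.34246094, -1.02011985,  0.32648653])}
side {'mtx': array([[487.72791894,   0.        , 314.03234662],
       [  0.        , 487.72791894, 198.23684042],
       [  0.        ,   0.        ,   1.        ]]), 'dist_coeffs': array([-0.00994873,  0.        ,  0.        ,  0.        ,  0.        ]), 'position': array([ 0.23493396, -1.04444537,  0.78434486]), 'attitude': array([-2.15798287,  0.31187895, -0.16449951])}
wrist {'mtx': array([[353.94702011,   0.        , 315.81023885],
       [  0.        , 353.94702011, 196.63442007],
       [  0.        ,   0.        ,   1.        ]]), 'dist_coeffs': array([0.01122763, 0.        , 0.        , 0.        , 0.        ]), 'position': array([0.62497096, 0.07610016, 0.37324104]), 'attitude': array([ 2.83495941e+00, -1.87929493e-03, -1.40817392e-03])}
```

View pics/scene0.png

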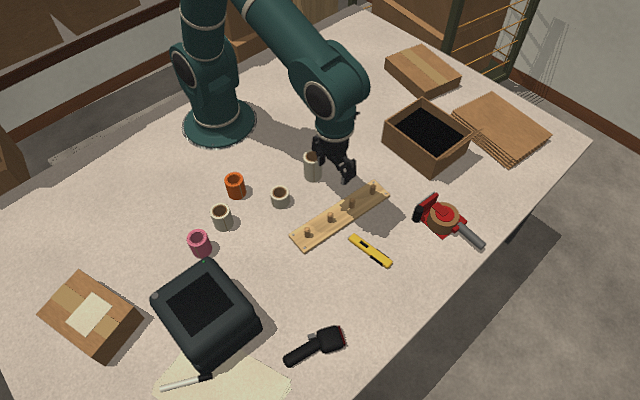

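View pics/side0.png

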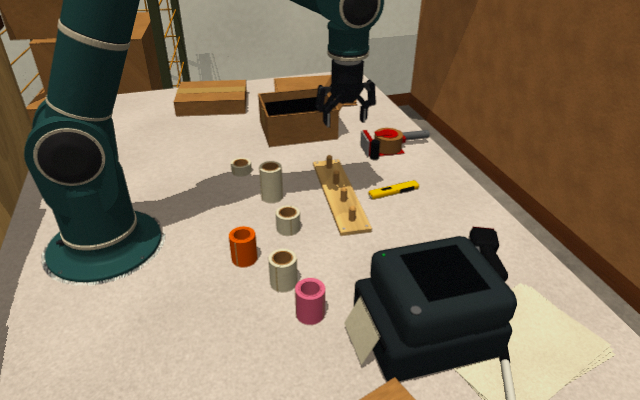

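Both views show the printer at the rack's -y end, so the tallest roll goes on dowel_4. In the side view, roll_32 is at (241,166), roll_102 at (271,180), roll_54 at (288,220) and roll_76 at (283,270). The orange (243,246) and pink (310,300) ones are decoys. I'll enlarge this area to measure it.

```bash
cat > h.py <<'E'
import numpy as np, cv2
from scipy.spatial.transform import Rotation as R
from rig import robot, read_camera, camera_info
def ray(i,px):
    p=cv2.undistortPoints(np.array([[px]],float),i["mtx"],i["dist_coeffs"])[0,0]
    return R.from_rotvec(i["attitude"]).apply([p[0],p[1],1])
def plane(i,px,z):
    d=ray(i,px);c=np.array(i["position"]);return (c+d*(z-c[2])/d[2])[:2]
def proj(i,P):
    Rm=R.from_rotvec(i["attitude"]).inv()
    return cv2.projectPoints(np.array([P],float),Rm.as_rotvec(),Rm.apply(-np.array(i["position"])),i["mtx"],i["dist_coeffs"])[0][0,0]
E
python3 - <<'E'
import cv2
a=cv2.imread("pics/side0.png")[145:295,220:420]; cv2.imwrite("pics/side_c.png",cv2.resize(a,None,fx=4,fy=4,interpolation=2))
a=cv2.imread("pics/scene0.png")[140:260,200:400]; cv2.imwrite("pics/scene_c.png",cv2.resize(a,None,fx=4,fy=4,interpolation=2))
E
```

```text
(no output)
```

View pics/side_c.png

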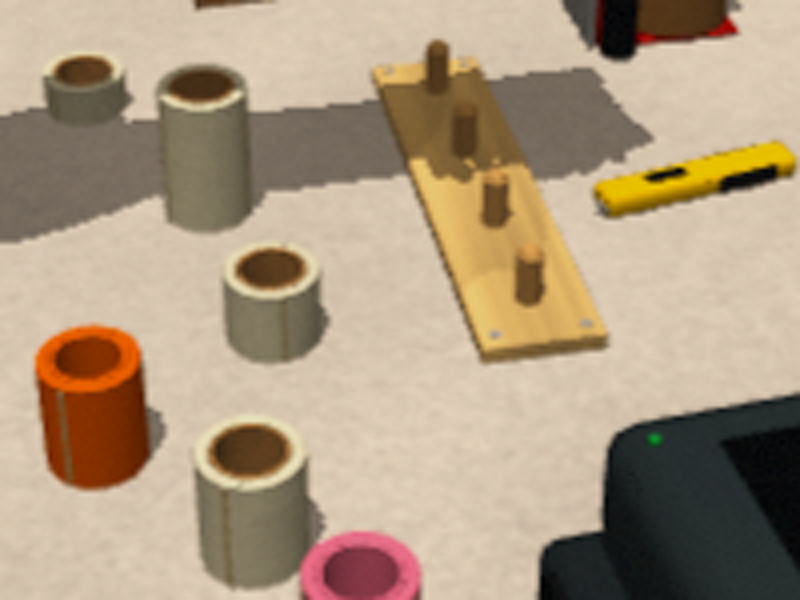

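View pics/scene_c.png

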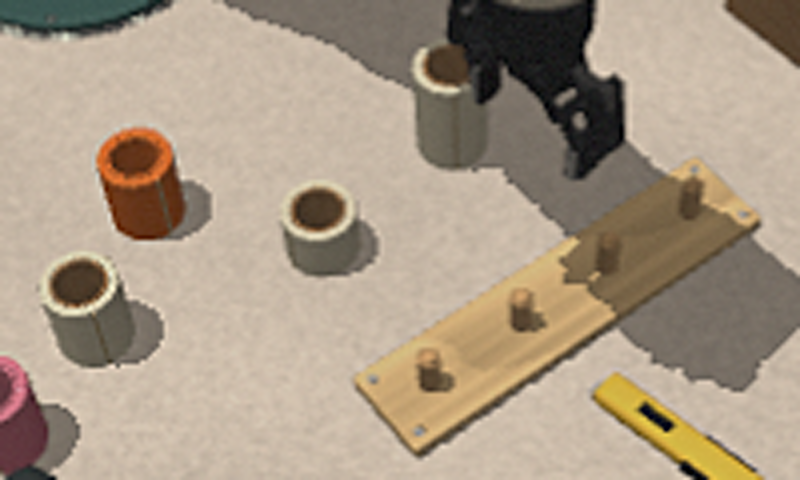

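The crops show the top ellipse centres. In the side crop (4x) they are r32 (85,73), r102 (203,86), r54 (271,268) and r76 (251,454), with dowel tops at (437,46), (465,107), (496,178) and (530,252). In the scene crop, dowels 4 to 1 are at (429,356), (522,296), (608,239) and (692,182).

Run:
```python
from h import *
S=camera_info("side");C=camera_info("scene")
s=dict(r32=(85,73,.032),r102=(203,86,.102),r54=(271,268,.054),r76=(251,454,.076),pink=(361,573,.076),orange=(89,357,.076),d1=(437,46,.055),d2=(465,107,.055),d3=(496,178,.055),d4=(530,252,.055))
c=dict(r102=(447,66,.102),r54=(319,212,.054),r76=(80,286,.076),orange=(134,157,.076),d4=(429,356,.055),d3=(522,296,.055),d2=(608,239,.055),d1=(692,182,.055))
for k,(u,v,z) in s.items(): print(k,plane(S,(u/4-.375+220,v/4-.375+145),z).round(4), plane(C,(c[k][0]/4-.375+200,c[k][1]/4-.375+140),z).round(4) if k in c else '')
```

```text
r32 [0.3847 0.2423] 
r102 [0.4448 0.0827] [0.4444 0.0803]
r54 [ 0.4532 -0.0696] [ 0.4577 -0.0718]
r76 [ 0.3952 -0.2617] [ 0.4006 -0.2606]
pink [ 0.4276 -0.3647] 
orange [ 0.3249 -0.1538] [ 0.3265 -0.1553]
d1 [0.6404 0.1679] [0.6417 0.1694]
d2 [0.6326 0.0789] [0.6352 0.0787]
d3 [ 0.6235 -0.014 ] [ 0.6281 -0.0088]
d4 [ 0.616 -0.101] [ 0.6196 -0.098 ]
```

View pics/wrist0.png

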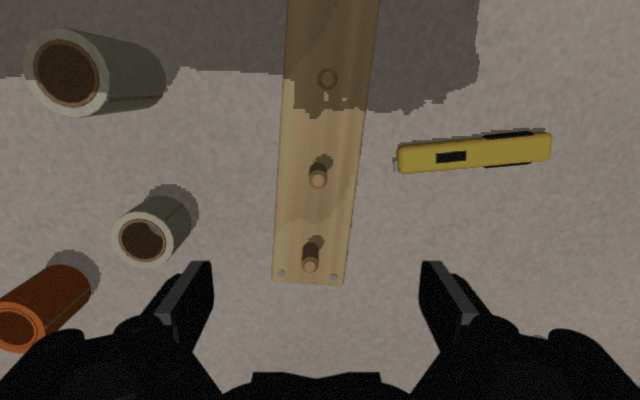

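```bash
python3 - <<'E'
from h import *
W=camera_info("wrist")
for k,u,v,z in [("r102",68,73,.102),("r54",143,242,.054),("d2",327,77,.055),("d3",317,180,.055),("d4",310,265,.055)]: print(k,plane(W,(u,v),z).round(4))
E
python3 -m inch '[[[-0.18,0,0.082],0],[[-0.18,0,0.082],0],[[-0.18,0,0.082],0],[[-0.18,0,0.082],0],[[-0.18,0,0.082],0],[[-0.18,0,0.082],0],[[-0.18,0,0.082],0],[[-0.18,0,0.082],0]]' 1 40
python3 - <<'E'
from h import *
cv2.imwrite("pics/w1.png",read_camera("wrist")[:,:,::-1])
W=camera_info("wrist")
print(W["position"],proj(W,[.4446,.0815,.102]),proj(W,[.385,.2423,.032]))
E
```

```text
r102 [0.4464 0.0838]
r54 [ 0.4546 -0.0716]
d2 [0.6343 0.0821]
d3 [ 0.6258 -0.0085]
d4 [ 0.6187 -0.0967]
clock: 0.95
ee_pos: [0.4457, 0.0815, 0.2311]
ee_rot: [-1.571, 0.001, -0.001]
ft_force: [0.2, -0.2, 0.2]
width: 1.001
[0.44583634 0.15769071 0.37352448] [314.5641174  184.91579378] [243.56275887 -20.94603501]
```

View pics/w1.png

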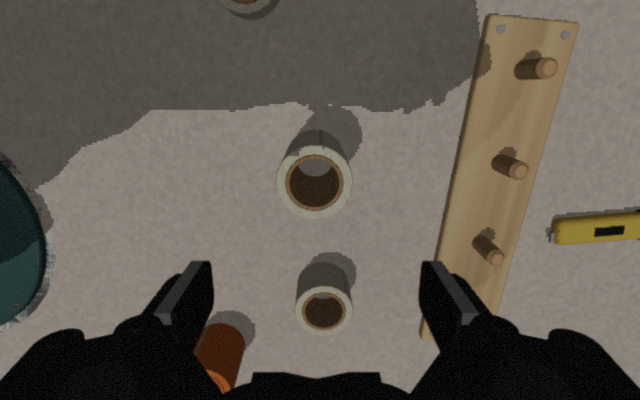

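The roll_102 top is at (314.5,182), 3 px from the prediction, so y ≈ 0.0835. I'll descend and grip.

```bash
python3 -m inch '[[[-0.001,0.05,0.002],0],[[-0.001,0.09,0.002],0],[[-0.001,0.12,0.002],0],[[-0.001,0.15,0.002],0],[[-0.001,0.17,0.002],0],[[-0.001,0.18,0.002],0],[[-0.001,0.18,0.002],0],[[-0.001,0.18,0.002],0]]'
python3 -m inch '[[[0,0,0],0],[[0,0,0],0],[[0,0,0],0],[[0,0,0],0],[[0,0,0],0],[[0,0,0],0],[[0,0,0],0],[[0,0,0],0],[[0,0,0],0],[[0,0,0],0]]' -1 40
python3 - <<'E'
from h import *
p=np.array([.44583634,.15769071,.37352448])
W=dict(camera_info("wrist"),position=p,attitude=np.array([2.83495941,-.0019,-.0014]))
for k,u,v,z in [("r54",323,311,.054),("d1",548,68,.055),("d2",517,170,.055),("d3",495,257,.055)]: print(k,plane(W,(u,v),z).round(4))
E
```

```text
clock: 1.8
ee_pos: [0.4445, 0.084, 0.0518]
ee_rot: [-1.571, -0.0, -0.001]
ft_force: [0.4, 0.3, 0.5]
width: 1.0
clock: 2.8
ee_pos: [0.4445, 0.0841, 0.0522]
ee_rot: [-1.571, -0.001, -0.001]
ft_force: [-3.1, -0.5, 9.5]
width: 0.704
r54 [ 0.4528 -0.0699]
d1 [0.641  0.1701]
d2 [0.6302 0.0823]
d3 [ 0.6235 -0.0063]
```

```bash
python3 -m inch '[[[0,-0.02,0],0],[[0,-0.05,0],0],[[0,-0.08,0],0],[[0,-0.10,0],0],[[0.03,-0.10,-0.03],0],[[0.055,-0.10,-0.06],0],[[0.08,-0.10,-0.09],0],[[0.105,-0.10,-0.115],0],[[0.13,-0.10,-0.14],0],[[0.15,-0.10,-0.16],0]]'
python3 -m inch '[[[0.015,0,-0.015],0],[[0.0235,0,-0.022],0],[[0.0235,0,-0.022],0],[[0.0235,0,-0.022],0],[[0.0235,0,-0.022],0]]'
python3 - <<'E'
from h import *
for n in("wrist","side","scene"):
    a=read_camera(n)[:,:,::-1]
    cv2.imwrite(f"pics/{n}2.png",a)
s=cv2.imread("pics/side2.png")[110:260,280:400];c=cv2.imread("pics/scene2.png")[130:280,270:390]
cv2.imwrite("pics/c2.png",np.hstack([cv2.resize(q,None,fx=3.3,fy=3.3,interpolation=2) for q in(s,c)]))
E
```

```text
clock: 3.8
ee_pos: [0.595, -0.0778, 0.1517]
ee_rot: [-1.571, 0.0, -0.001]
ft_force: [0.4, 0.5, -2.0]
width: 0.708
clock: 4.3
ee_pos: [0.617, -0.0969, 0.1514]
ee_rot: [-1.57, -0.001, 0.001]
ft_force: [0.7, 0.4, -1.3]
width: 0.703
```

View pics/c2.png

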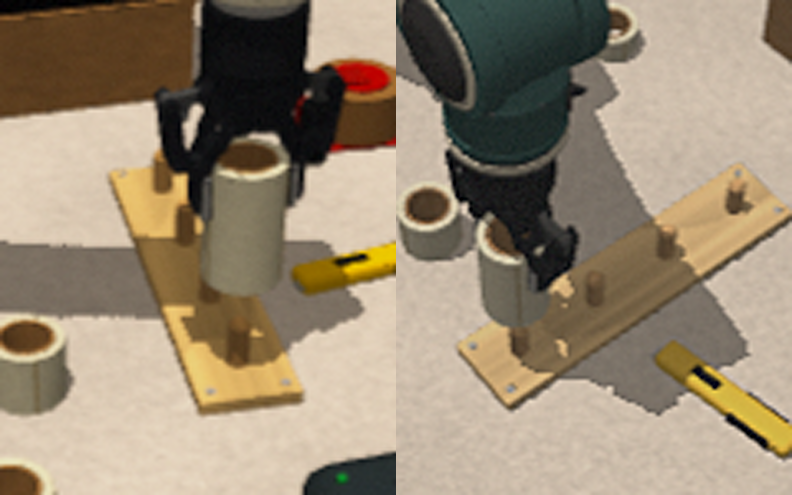

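The roll hangs upright in both crops, over dowel_4 at side crop (238,335) and scene crop (520,340). I'll lower it, then creep until contact.

```bash
python3 -m inch '[[[0.001,0.02,-0.001],0],[[0.001,0.035,-0.001],0],[[0.001,0.05,-0.001],0],[[0.001,0.06,-0.001],0],[[0.001,0.07,-0.001],0],[[0.001,0.078,-0.001],0],[[0.001,0.081,-0.001],0],[[0.001,0.081,-0.001],0],[[0.001,0.081,-0.001],0]]'
python3 -m inch '[[[0,0.001,0],0],[[0,0.001,0],0],[[0,0.002,0],0],[[0,0.002,0],0],[[0,0.003,0],0],[[0,0.003,0],0]]'
python3 -m inch '[[[0,0.0005,0],0],[[0,0.001,0],0],[[0,0.001,0],0],[[0,0.001,0],0]]'
```

```text
clock: 5.35
ee_pos: [0.6188, -0.099, 0.0707]
ee_rot: [-1.571, -0.0, -0.0]
ft_force: [0.3, -0.7, -1.2]
width: 0.702
clock: 5.95
ee_pos: [0.6186, -0.099, 0.0674]
ee_rot: [-1.571, -0.0, -0.0]
ft_force: [-0.3, -0.5, 1.6]
width: 0.705
clock: 6.35
ee_pos: [0.6186, -0.0991, 0.0673]
ee_rot: [-1.571, -0.0, -0.0]
ft_force: [-7.9, 1.4, 16.2]
width: 0.702
```

```bash
python3 -m inch '[[[0,-0.0005,0],0],[[0,-0.0005,0],0],[[0,-0.0005,0],0],[[0,-0.0005,0],0],[[0,-0.0005,0],0],[[0,-0.0005,0],0],[[0,-0.0005,0],0],[[0,-0.0005,0],0]]' 1
python3 -m inch '[[[0,-0.02,0],0],[[0,-0.05,0],0],[[0,-0.09,0],0],[[0,-0.13,0],0],[[0,-0.16,0],0],[[0,-0.16,0],0],[[0,-0.16,0],0]]'
python3 - <<'E'
from h import *
S=read_camera("side")[:,:,::-1];C=read_camera("scene")[:,:,::-1]
s=S[110:260,280:400];c=C[130:280,270:390]
cv2.imwrite("pics/c3.png",np.hstack([cv2.resize(q,None,fx=3.3,fy=3.3,interpolation=2) for q in(s,c)]))
print([proj(camera_info("side"),[.618,-.098,.117])])
E
```

```text
clock: 7.15
ee_pos: [0.6185, -0.099, 0.0667]
ee_rot: [-1.571, 0.0, 0.0]
ft_force: [-0.3, 0.3, -0.5]
width: 1.001
clock: 7.85
ee_pos: [0.6186, -0.099, 0.2271]
ee_rot: [-1.571, -0.001, -0.001]
ft_force: [-0.9, 0.1, -0.4]
width: 1.001
[array([353.58791151, 186.63225107])]
```

View pics/c3.png

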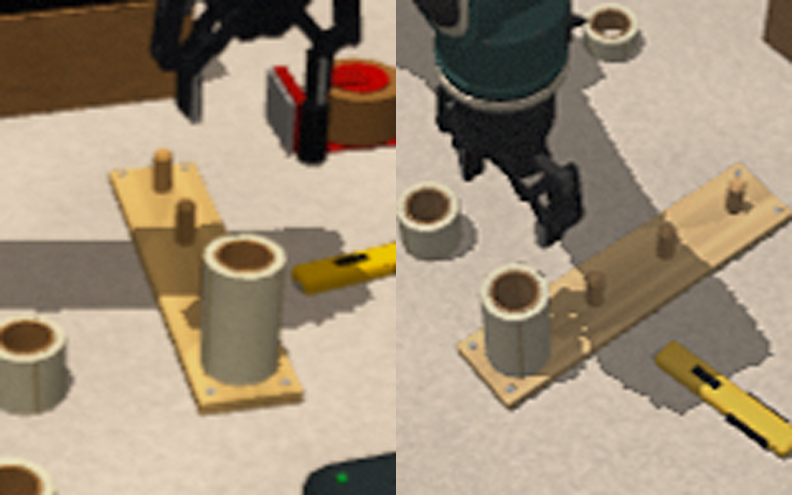

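roll_102 stands on the base around dowel_4 in both views. Next is roll_76, looking at it from above first.

```bash
python3 -m inch '[[[-0.22,0,-0.162],0],[[-0.22,0,-0.162],0],[[-0.22,0,-0.162],0],[[-0.22,0,-0.162],0],[[-0.22,0,-0.162],0],[[-0.22,0,-0.162],0],[[-0.22,0,-0.162],0],[[-0.22,0,-0.162],0],[[-0.22,0,-0.162],0],[[-0.22,0,-0.162],0]]'
python3 - <<'E'
from h import *
W=camera_info("wrist");a=read_camera("wrist")
cv2.imwrite("pics/w4.png",a[:,:,::-1])
print(proj(W,[.398,-.261,.076]),W["position"],robot.state()["ee_pos"])
hsv=cv2.cvtColor(a,cv2.COLOR_RGB2HSV)
m=cv2.inRange(a,(30,15,5),(110,75,55))&cv2.inRange(hsv,(5,90,0),(20,255,255))
n,l,st,ce=cv2.connectedComponentsWithStats(cv2.morphologyEx(m,cv2.MORPH_CLOSE,np.ones((5,5))))
for k in range(1,n):
    if st[k,4]>300: print(st[k],ce[k],plane(W,ce[k],.076))
E
```

```text
clock: 8.95
ee_pos: [0.3991, -0.2603, 0.2264]
ee_rot: [-1.571, -0.001, 0.002]
ft_force: [-0.5, 1.7, -0.6]
width: 0.997
[314.53228096 178.9258759 ] [ 0.39918185 -0.184248    0.36894344] [ 0.39899153 -0.26040624  0.22646291]
[227   6  44  80 799] [257.82728411  58.08760951] [ 0.354375   -0.16483296]
[ 188   10   58   66 1934] [211.54705274  40.90847983] [ 0.31984342 -0.15275608]
[ 288  163   48   37 1061] [311.36475024 183.66918002] [ 0.39527771 -0.26520252]
```

View pics/w4.png

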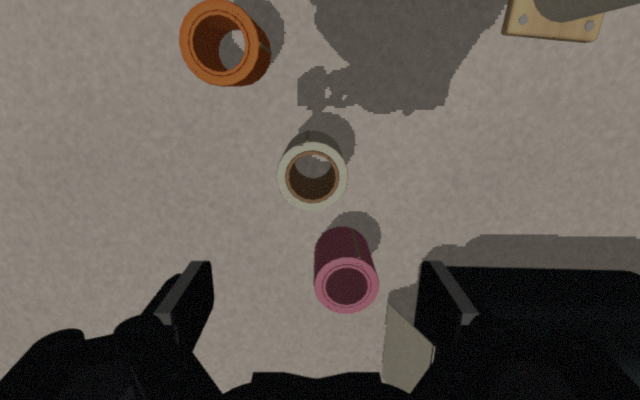

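The roll_76 top centre is at (312.5,176), so the roll is near (0.3965, -0.2585). Pink is clear of the jaws. I'll descend and grip.

```bash
python3 -m inch '[[[-0.0025,0.05,0.002],0],[[-0.0025,0.09,0.002],0],[[-0.0025,0.13,0.002],0],[[-0.0025,0.16,0.002],0],[[-0.0025,0.18,0.002],0],[[-0.0025,0.193,0.002],0],[[-0.0025,0.193,0.002],0],[[-0.0025,0.193,0.002],0]]'
python3 -m inch '[[[0,0,0],0],[[0,0,0],0],[[0,0,0],0],[[0,0,0],0],[[0,0,0],0],[[0,0,0],0],[[0,0,0],0],[[0,0,0],0],[[0,0,0],0],[[0,0,0],0]]' -1 40
```

```text
clock: 9.8
ee_pos: [0.3964, -0.2591, 0.0343]
ee_rot: [-1.571, -0.0, -0.0]
ft_force: [0.2, 0.3, 1.0]
width: 0.999
clock: 10.8
ee_pos: [0.3966, -0.2593, 0.0351]
ee_rot: [-1.572, -0.001, -0.001]
ft_force: [-2.2, 2.0, 15.6]
width: 0.727
```

```bash
python3 -m inch '[[[0,-0.02,0],0],[[0,-0.05,0],0],[[0,-0.09,0],0],[[0,-0.11,0.02],0],[[0,-0.11,0.05],0],[[0.01,-0.11,0.085],0],[[0.02,-0.11,0.12],0],[[0.03,-0.11,0.155],0],[[0.045,-0.11,0.19],0],[[0.065,-0.11,0.22],0]]'
python3 -m inch '[[[0.03,0,0.02],0],[[0.06,0,0.03],0],[[0.09,0,0.031],0],[[0.12,0,0.031],0],[[0.145,0,0.031],0],[[0.16,0,0.031],0],[[0.164,0,0.031],0],[[0.164,0,0.031],0],[[0.164,0,0.031],0]]'
python3 - <<'E'
from h import *
S=read_camera("side")[:,:,::-1];C=read_camera("scene")[:,:,::-1]
s=S[110:260,280:400];c=C[130:280,270:390]
cv2.imwrite("pics/c5.png",np.hstack([cv2.resize(q,None,fx=3.3,fy=3.3,interpolation=2) for q in(s,c)]))
E
```

```text
clock: 11.8
ee_pos: [0.4611, -0.0372, 0.1446]
ee_rot: [-1.571, -0.001, -0.0]
ft_force: [0.6, -0.8, -1.2]
width: 0.725
clock: 12.7
ee_pos: [0.6243, -0.008, 0.144]
ee_rot: [-1.571, 0.0, 0.0]
ft_force: [0.2, -0.5, -0.6]
width: 0.724
```

View pics/c5.png

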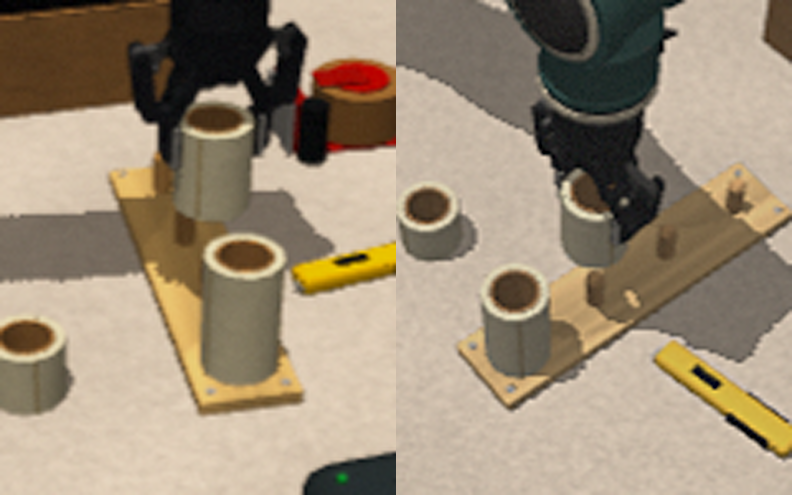

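The roll hangs upright, clear of roll_102 and over dowel_3. I'll lower it.

```bash
python3 -m inch '[[[0.001,0.02,0],0],[[0.001,0.035,0],0],[[0.001,0.05,0],0],[[0.001,0.062,0],0],[[0.001,0.074,0],0],[[0.001,0.084,0],0],[[0.001,0.09,0],0],[[0.001,0.09,0],0],[[0.001,0.09,0],0]]'
python3 -m inch '[[[0,0.001,0],0],[[0,0.001,0],0],[[0,0.002,0],0],[[0,0.002,0],0],[[0,0.003,0],0],[[0,0.003,0],0]]'
python3 -m inch '[[[0,0.0005,0],0],[[0,0.001,0],0],[[0,0.001,0],0],[[0,0.001,0],0]]'
```

```text
clock: 13.7
ee_pos: [0.6262, -0.008, 0.054]
ee_rot: [-1.571, -0.0, -0.0]
ft_force: [-0.2, -0.1, -1.1]
width: 0.724
clock: 14.3
ee_pos: [0.6259, -0.008, 0.0506]
ee_rot: [-1.571, 0.0, 0.0]
ft_force: [0.5, -0.9, -1.2]
width: 0.721
clock: 14.7
ee_pos: [0.626, -0.008, 0.0502]
ee_rot: [-1.571, -0.0, -0.0]
ft_force: [-3.6, 0.6, 8.0]
width: 0.724
```

```bash
python3 -m inch '[[[0,0,0],0],[[0,0,0],0],[[0,0,0],0],[[0,0,0],0],[[0,0,0],0],[[0,0,0],0],[[0,0,0],0]]' 1
python3 -m inch '[[[0,-0.02,0],0],[[0,-0.05,0],0],[[0,-0.09,0],0],[[0,-0.13,0],0],[[-0.04,-0.16,-0.02],0],[[-0.08,-0.16,-0.04],0],[[-0.12,-0.16,-0.06],0],[[-0.155,-0.16,-0.063],0],[[-0.171,-0.16,-0.063],0],[[-0.171,-0.16,-0.063],0]]'
python3 -m inch '[[[0,0,0],0],[[0,0,0],0]]'
python3 - <<'E'
from h import *
W=camera_info("wrist");a=read_camera("wrist")
cv2.imwrite("pics/w6.png",a[:,:,::-1])
print(proj(W,[.455,-.071,.054]),robot.state()["ee_pos"])
E
```

```text
clock: 15.4
ee_pos: [0.626, -0.008, 0.0498]
ee_rot: [-1.571, 0.0, 0.0]
ft_force: [1.2, -0.3, 0.3]
width: 0.997
clock: 16.4
ee_pos: [0.4534, -0.0713, 0.2102]
ee_rot: [-1.571, 0.0, -0.001]
ft_force: [0.5, -0.4, 0.0]
width: 0.998
clock: 16.6
ee_pos: [0.4558, -0.0709, 0.2098]
ee_rot: [-1.571, -0.001, 0.0]
ft_force: [-0.1, -0.2, 0.2]
width: 1.001
[314.78973134 176.66012542] [ 0.45563315 -0.07083322  0.20966547]
```

View pics/w6.png

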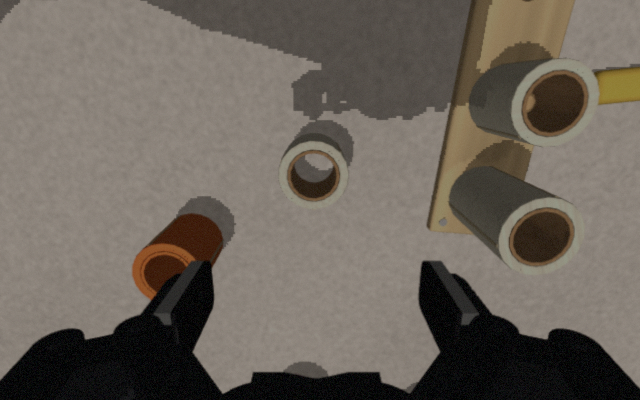

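roll_102 and roll_76 stand on the rack, and the roll_54 top is at (313.5,174.5), within 2 px of the prediction. I'll descend and grip.

```bash
python3 -m inch '[[[-0.001,0.05,0.001],0],[[-0.001,0.09,0.001],0],[[-0.001,0.13,0.001],0],[[-0.001,0.16,0.001],0],[[-0.001,0.18,0.001],0],[[-0.001,0.193,0.001],0],[[-0.001,0.193,0.001],0],[[-0.001,0.193,0.001],0]]'
python3 -m inch '[[[0,0,0],0],[[0,0,0],0],[[0,0,0],0],[[0,0,0],0],[[0,0,0],0],[[0,0,0],0],[[0,0,0],0],[[0,0,0],0],[[0,0,0],0],[[0,0,0],0]]' -1 40
```

```text
clock: 17.45
ee_pos: [0.4544, -0.07, 0.0172]
ee_rot: [-1.571, -0.0, -0.0]
ft_force: [-0.4, -0.6, 0.5]
width: 1.003
clock: 18.45
ee_pos: [0.4547, -0.0701, 0.018]
ee_rot: [-1.571, -0.002, -0.001]
ft_force: [-2.3, 0.1, 13.1]
width: 0.709
```

```bash
python3 -m inch '[[[0,-0.02,0],0],[[0,-0.05,0],0],[[0,-0.09,0],0],[[0,-0.115,0.02],0],[[0.01,-0.115,0.05],0],[[0.025,-0.115,0.08],0],[[0.045,-0.115,0.11],0],[[0.07,-0.115,0.135],0],[[0.1,-0.115,0.15],0],[[0.13,-0.115,0.15],0]]'
python3 -m inch '[[[0.025,0,0],0],[[0.042,0,0],0],[[0.0485,0,0],0],[[0.0485,0,0],0],[[0.0485,0,0],0]]'
python3 - <<'E'
from h import *
S=read_camera("side")[:,:,::-1];C=read_camera("scene")[:,:,::-1]
s=S[110:260,280:400];c=C[130:280,270:390]
cv2.imwrite("pics/c7.png",np.hstack([cv2.resize(q,None,fx=3.3,fy=3.3,interpolation=2) for q in(s,c)]))
E
```

```text
clock: 19.45
ee_pos: [0.5849, 0.083, 0.1326]
ee_rot: [-1.57, -0.003, 0.002]
ft_force: [-0.4, -0.7, -0.1]
width: 0.708
clock: 19.95
ee_pos: [0.6317, 0.08, 0.132]
ee_rot: [-1.571, 0.0, 0.0]
ft_force: [-0.1, 0.3, -0.8]
width: 0.709
```

View pics/c7.png

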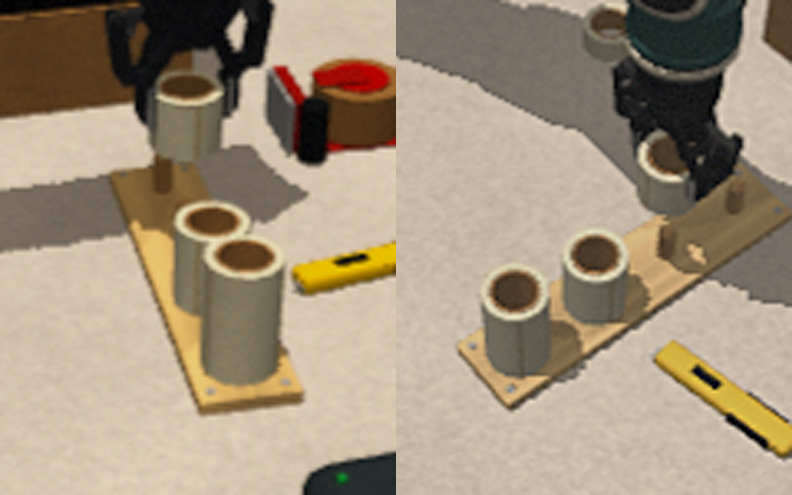

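Both placed rolls stand on the base, and roll_54 hangs over dowel_2. I'll lower it.

```bash
python3 -m inch '[[[0.001,0.02,0],0],[[0.001,0.035,0],0],[[0.001,0.05,0],0],[[0.001,0.065,0],0],[[0.001,0.078,0],0],[[0.001,0.088,0],0],[[0.001,0.094,0],0],[[0.001,0.094,0],0],[[0.001,0.094,0],0]]'
python3 -m inch '[[[0,0.001,0],0],[[0,0.001,0],0],[[0,0.002,0],0],[[0,0.002,0],0],[[0,0.003,0],0],[[0,0.003,0],0]]'
python3 -m inch '[[[0,0.0005,0],0],[[0,0.001,0],0],[[0,0.0015,0],0],[[0,0.0015,0],0]]'
```

```text
clock: 20.95
ee_pos: [0.6337, 0.0801, 0.0381]
ee_rot: [-1.571, -0.0, -0.0]
ft_force: [0.1, -0.7, -0.2]
width: 0.705
clock: 21.55
ee_pos: [0.6334, 0.08, 0.0346]
ee_rot: [-1.571, 0.0, 0.0]
ft_force: [0.6, -0.0, -0.5]
width: 0.712
clock: 21.95
ee_pos: [0.6334, 0.08, 0.0332]
ee_rot: [-1.571, 0.0, 0.0]
ft_force: [0.2, -1.0, -0.3]
width: 0.711
```

```bash
python3 -m inch '[[[0,0.0005,0],0],[[0,0.0005,0],0],[[0,0.001,0],0],[[0,0.001,0],0]]'
```

```text
clock: 22.35
ee_pos: [0.6335, 0.08, 0.0331]
ee_rot: [-1.571, -0.0, -0.0]
ft_force: [-7.1, -0.3, 13.1]
width: 0.712
```

Contact felt. Release, rise and go to roll_32.

```bash
python3 -m inch '[[[0,-0.0005,0],0],[[0,-0.0005,0],0],[[0,-0.0005,0],0],[[0,-0.0005,0],0],[[0,-0.0005,0],0],[[0,-0.0005,0],0],[[0,-0.0005,0],0]]' 1
python3 -m inch '[[[0,-0.02,0],0],[[0,-0.05,0],0],[[0,-0.09,0],0],[[0,-0.13,0],0],[[-0.04,-0.16,0.03],0],[[-0.08,-0.16,0.055],0],[[-0.12,-0.16,0.08],0],[[-0.16,-0.16,0.105],0],[[-0.2,-0.16,0.13],0],[[-0.23,-0.16,0.15],0]]'
python3 -m inch '[[[-0.018,0,0.012],0],[[-0.018,0,0.012],0],[[-0.018,0,0.012],0],[[-0.018,0,0.012],0],[[-0.018,0,0.012],0]]'
python3 - <<'E'
from h import *
W=camera_info("wrist");a=read_camera("wrist")
cv2.imwrite("pics/w8.png",a[:,:,::-1])
print(proj(W,[.385,.242,.032]),robot.state()["ee_pos"])
E
```

```text
clock: 23.05
ee_pos: [0.6335, 0.08, 0.0327]
ee_rot: [-1.571, 0.0, 0.0]
ft_force: [0.6, -0.4, -0.5]
width: 1.001
clock: 24.05
ee_pos: [0.4011, 0.2311, 0.193]
ee_rot: [-1.571, -0.001, 0.001]
ft_force: [1.1, -0.0, -0.7]
width: 1.001
clock: 24.55
ee_pos: [0.3861, 0.2414, 0.1927]
ee_rot: [-1.571, 0.001, -0.001]
ft_force: [-0.5, 0.3, -0.2]
width: 0.999
[314.40462911 174.48328863] [0.38603829 0.24147889 0.1926548 ]
```

View pics/w8.png

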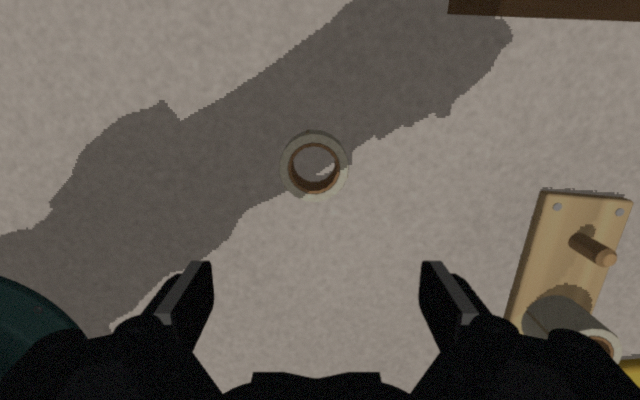

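The roll_32 top ring is centred at (314,168), 6 px above the prediction, so y ≈ 0.2475. I'll correct for that and go low.

```bash
python3 -m inch '[[[-0.001,0.05,0.006],0],[[-0.001,0.09,0.006],0],[[-0.001,0.13,0.006],0],[[-0.001,0.155,0.006],0],[[-0.001,0.175,0.006],0],[[-0.001,0.185,0.006],0],[[-0.001,0.189,0.006],0],[[-0.001,0.189,0.006],0],[[-0.001,0.189,0.006],0]]'
python3 -m inch '[[[0,0,0],0],[[0,0,0],0],[[0,0,0],0],[[0,0,0],0],[[0,0,0],0],[[0,0,0],0],[[0,0,0],0],[[0,0,0],0],[[0,0,0],0],[[0,0,0],0]]' -1 40
```

```text
clock: 25.5
ee_pos: [0.385, 0.2483, 0.0046]
ee_rot: [-1.57, -0.001, -0.001]
ft_force: [-0.2, 1.1, 0.2]
width: 1.001
clock: 26.5
ee_pos: [0.3849, 0.2482, 0.0047]
ee_rot: [-1.57, -0.001, -0.001]
ft_force: [-2.6, -2.1, 18.3]
width: 0.721
```

```bash
python3 -m inch '[[[0,-0.02,0],0],[[0,-0.05,0],0],[[0,-0.09,0],0],[[0.02,-0.11,-0.01],0],[[0.055,-0.115,-0.02],0],[[0.09,-0.115,-0.03],0],[[0.13,-0.115,-0.045],0],[[0.17,-0.115,-0.06],0],[[0.205,-0.115,-0.07],0],[[0.235,-0.115,-0.079],0]]'
python3 -m inch '[[[0.015,0,0],0],[[0.0215,0,0],0],[[0.0215,0,0],0],[[0.0215,0,0],0],[[0.0215,0,0],0]]'
python3 - <<'E'
from h import *
S=read_camera("side")[:,:,::-1];C=read_camera("scene")[:,:,::-1]
s=S[90:240,280:400];c=C[120:270,280:400]
cv2.imwrite("pics/c9.png",np.hstack([cv2.resize(q,None,fx=3.3,fy=3.3,interpolation=2) for q in(s,c)]))
E
```

```text
clock: 27.5
ee_pos: [0.6212, 0.1678, 0.119]
ee_rot: [-1.571, 0.0, -0.001]
ft_force: [-0.3, -0.2, -0.5]
width: 0.716
clock: 28.0
ee_pos: [0.6402, 0.1694, 0.119]
ee_rot: [-1.571, -0.0, 0.001]
ft_force: [0.4, -0.5, 0.4]
width: 0.718
```

View pics/c9.png

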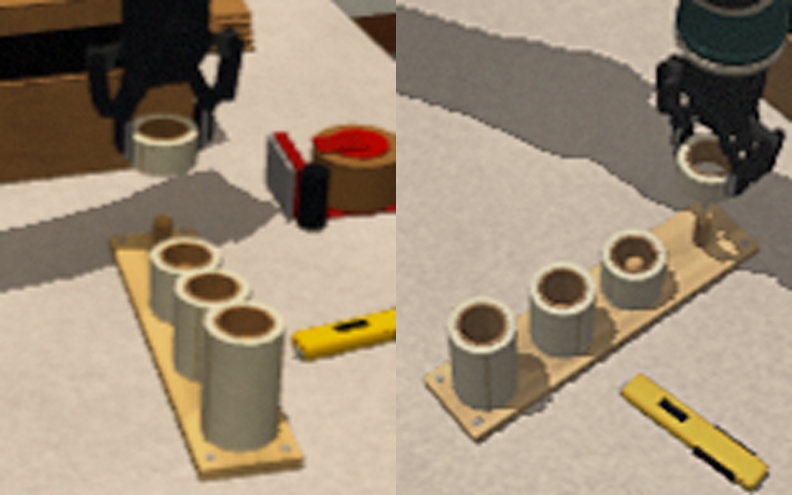

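Run:
```python
from h import *
print(plane(camera_info("side"),(166/3.3+279.65,129/3.3+89.65),.1465),plane(camera_info("scene"),((707-396)/3.3+279.65,157/3.3+119.65),.1465))
```

```text
[0.64153556 0.16670666] [0.6388146  0.16522133]
```

```bash
python3 -m inch '[[[0.001,0.02,0.002],0],[[0.001,0.035,0.002],0],[[0.001,0.05,0.002],0],[[0.001,0.065,0.002],0],[[0.001,0.078,0.002],0],[[0.001,0.088,0.002],0],[[0.001,0.095,0.002],0],[[0.001,0.095,0.002],0],[[0.001,0.095,0.002],0]]'
python3 -m inch '[[[0,0.001,0],0],[[0,0.001,0],0],[[0,0.002,0],0],[[0,0.002,0],0],[[0,0.003,0],0],[[0,0.003,0],0]]'
python3 -m inch '[[[0,0.0005,0],0],[[0,0.001,0],0],[[0,0.0015,0],0],[[0,0.0015,0],0]]'
```

```text
clock: 29.0
ee_pos: [0.6422, 0.1711, 0.024]
ee_rot: [-1.571, -0.0, -0.0]
ft_force: [-0.0, 0.2, -0.8]
width: 0.718
clock: 29.6
ee_pos: [0.6419, 0.171, 0.0206]
ee_rot: [-1.571, 0.0, 0.0]
ft_force: [0.2, -0.4, -0.7]
width: 0.716
clock: 30.0
ee_pos: [0.642, 0.171, 0.0199]
ee_rot: [-1.571, 0.0, -0.0]
ft_force: [-5.1, -1.5, 10.3]
width: 0.719
```

```bash
python3 -m inch '[[[0,-0.0005,0],0],[[0,-0.0005,0],0],[[0,-0.0005,0],0],[[0,-0.0005,0],0],[[0,-0.0005,0],0],[[0,-0.0005,0],0],[[0,-0.0005,0],0]]' 1
python3 -m inch '[[[0,-0.02,0],0],[[0,-0.05,0],0],[[0,-0.09,0],0],[[0,-0.13,0],0],[[0,-0.16,0],0],[[-0.03,-0.2,0],0],[[-0.07,-0.2,0],0],[[-0.1,-0.2,0],0],[[-0.1,-0.2,0],0],[[-0.1,-0.2,0],0]]'
python3 - <<'E'
from h import *
S=read_camera("side")[:,:,::-1];C=read_camera("scene")[:,:,::-1]
s=S[110:310,200:440];c=C[120:320,180:420]
cv2.imwrite("pics/c10.png",np.hstack([cv2.resize(q,None,fx=1.66*1,fy=1.66,interpolation=2) for q in(s,c)]))
E
```

```text
clock: 30.7
ee_pos: [0.642, 0.171, 0.0197]
ee_rot: [-1.571, 0.0, 0.0]
ft_force: [0.5, -0.1, 0.4]
width: 1.0
clock: 31.7
ee_pos: [0.542, 0.171, 0.2203]
ee_rot: [-1.571, -0.001, -0.0]
ft_force: [0.7, 0.2, -0.1]
width: 0.998
```

View pics/c10.png

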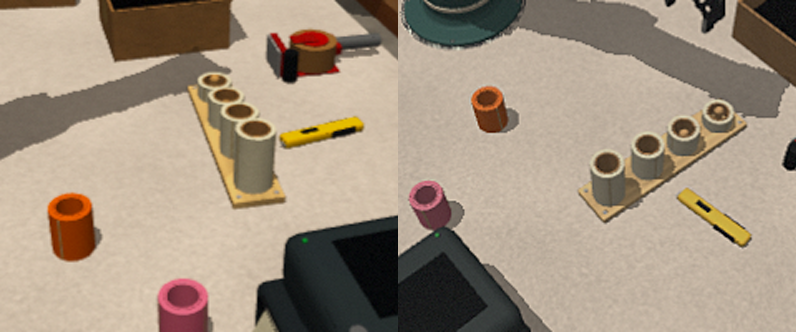

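All four rolls stand over their dowels, stepping down from the printer's end. The knife and the orange and pink rolls look undisturbed, and the gripper is clear.

```bash
python3 -c "
from rig import robot; print(robot.job_done())"
```

```text
the job is handed in; nothing more can be done
None
```

All four rolls are on the rack, one over each dowel, and the job is handed in at about 32 s of the 112 s allowed. In order from the printer's end: roll_102 on dowel_4, roll_76 on dowel_3, roll_54 on dowel_2 and roll_32 on dowel_1.

- **Lowering:** I brought each roll down until the wrist felt 8–16 N of contact. That happened within about 0.5 mm of the height expected for the rack's base, and only then did I open the gripper.
- **Final check:** the last side and scene pictures show all four rolls upright and seated, with the gripper clear. The knife and the orange and pink look-alikes look undisturbed.
- **Disagreements:**
  - The side camera put roll_32 about 6 mm off from the wrist view. I used the wrist view for the grasp.
  - Before lowering roll_32, the side and scene cameras showed it 3–4 mm off in y. I corrected 2 mm, well inside the 11 mm clearance.
- **Failures:** no check failed.

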